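Put the small transformer away in the push-latch tray

ROBOT

A 6-joint arm with a two-finger parallel gripper is mounted at the origin on the work surface. World frame = base frame: x ahead of the robot, y to its left, z up, the work surface at z = 0. Lengths are in mm, angles in degrees, forces in N, time in s.
With the tool pointing down it reaches from about 300 to 825 mm from the base axis. Payload 5.4 kg.
Tool frame: the origin (TCP) lies midway between the tips of the shut fingers; the grasp point (between the pads) lies 19 mm behind it; z points along the fingers, y is the line along which they close (so a half turn about z gives the same grasp; the last joint's range is limited). The gripper opens to 92 mm and grips with 3 to 60 N. Pads are 20 mm wide; open, the fingers measure 128 mm over their backs; the gripper's body (75 mm by 189 mm) begins 69 mm behind the grasp point.
Start: joints at [-85.376, 9.076, 91.501, -0, 79.423, -12.038], TCP at [164.84, -550.848, 214.601] pointing down, gripper open.
Joint ranges: [-166.64, 166.64], [-54.1, 131.32], [10.49, 154.53], [-73.88, 253.88], [9.74, 151.15], [-171.62, 171.62]. Speed limits (degrees/s): [147.25, 147.25, 180, 180, 180, 180].

INTERFACE

Orientations are given as a 3x3 rotation matrix whose columns are the frame's x, y, z axes.
In Python, from workcell import env gives the robot as it stands.
- The arm moves only by the tool arm_command, never from a script. Its argument "targets" is a list of rows, each a list of 7 numbers: the shift along the tool's x, y, z in cm, then the turn, a rotation vector about the tool's x, y, z in degrees, then the finger opening in cm, from 0 to 9.19. In form: [[x, y, z, rx, ry, rz, fingers], ...]. A call has 1 to 5 rows; each row shifts and turns the commanded pose from where the row before left it, along the tool's axes as they then stand; what a row does not reach is not made up. A row lasts 1/12 s, in which the tool goes at most 41.7 mm and 7.16 degrees, less where a joint would pass 70% of its speed; a pose out of reach is approached as far as the arm can. A call is refused whole if a number of a shift passes 4.17 or a number of a turn 7.16, either way. A call with a gripper value outside its range is refused whole. The fingers move at their own pace and stop on an object; "grip_force" is the grip in N (left out, the last holds). Time passes only in rows, so rows that do not move let the fingers close. It gives the time, the measured TCP pose, the force, the opening and the grip force at its end, in the units of the state.
- env.get_state(): the state, without advancing time (a new reading comes with each control period).
- env.snapshot(name): name is "scene" or "top" or "wrist"; returns a dict with "frame" (384x512x3 uint8, red, green, blue), "fov_y" (degrees; the focal length in pixels is half the picture's height over the tangent of half this angle, whatever the lens; pixels are square), "cx", "cy" (the principal point, pixels), "view" (4x4, takes a point from world to camera coordinates). Camera axes: x right, y up, looking along -z (the intrinsics and any distortion apply to the point x, -y, -z); pixel columns grow to the right and rows downward; lengths in mm; the calibration is good to about 2 mm. A picture is of the moment at which its call begins. There is no depth.
- env.job_done(): hands the job in; it is judged then, once.
Trained networks look in the newest picture that a camera, given by its name, has taken for a name from the list of things; names that differ only in an ending like _2 or _b are one class to them, and where a whole thing is asked for, a point or a joint stands for the part that bears it (a point fixed in the world has none). Each returns a list of dicts, best first, with "confidence" (0 to 1); they miss things now and then, are a little off and sometimes report something else, mostly with a low value. They report only what shows in the picture. A call takes as long as a camera call. They do not tell look-alikes from the thing itself.
- env.regions_of(thing, camera): "pixels" (384x512 bool, what is visible of it) and "uv" ([column, row] in pixels, amid what is visible of it).
- env.place_of(thing, camera): "uv" ([column, row] in pixels: a listed point, or the origin of a listed thing).
The state is a dict: "t": time; "joint_positions": joint angles; "joint_vel": joint speeds; "joint_torque": joint torques, N m; "tcp_pos": TCP position; "tool_rot": TCP orientation; "force": force on the tool from outside, world axes, zero at the start; "torque": the same for the moment, N m; "gripper_width": finger opening in mm; "gripper_force": force on a finger pad.
Only numpy, scipy, OpenCV 4.12 (cv2) and the standard library are available. Lean on these libraries where they do the work, as an engineer would, in place of code of your own. Each camera call takes 0.05 s, during which the arm holds its last target. There are 200 camera calls.

TASK

Two transformers of the same make stand loose on the repair bench: stand the smaller one upright in the open tray of the grey drawer box. Then press the tray in to its stop so that the push-push latch catches, let go, and make sure that the tray has stayed in.

Things in the scene. Friction and masses are not known exactly. Their poses are not given: they have to be found in the camera images.
- transformer_mid (a point): The smaller of two like transformers: dark steel core 42 mm along its x, 20 mm along y, copper winding bulging to 34 mm in y, 42 x 34 x 3 mm base plate; 44 mm tall, 0.2 kg. Grasp its two flat end faces, 42 mm apart along x. The point is its centre, 22 mm above its underside; z up. Not wanted: the like one half as big again (too tall for the box) and a white spool nearby.
- tray_middle (a point): Centre of the open tray's floor, 8 mm above the bench; moves with the tray. x points level into the box, y across, z up. Inside 90 (x) by 110 mm (y), walls 14 mm high; front plate at -x: inner face 45 mm from the point, 130 mm wide, top 60 mm above the bench. The fixed box, 150 x 150 x 72 mm, roof underside 66 mm above the bench, begins 48 to 68 mm off on the +x side at the start.
- tray_pad (a point): Centre of the outer face of the black press pad (50 mm wide, 26 mm high) in the middle of the tray's front plate, 30 mm above the bench. x points level into the box: push here along +x. It moves with the tray.
- tray (a joint): How far the tray stands out, m: 0.085 to 0.105 at the start, 0 latched. Slides with 1 N friction and stays where left; a spring (2 to 5 N) pushes back below 0.02. To latch, press past 0 to the firm stop at -0.0095 (at least past -0.008; about 15 N is ample), let go: it returns to about 0 and stays. Too short a press, or one more press to the stop once latched, lets it spring out to about 0.02.
Things that resemble listed ones, but are neither listed nor needed, are in the scene too. What is shaped like the part that bears transformer_mid but green or red is not meant.

How it is judged (in metres and radians):
On the way:
1. the smaller transformer stands upright in the tray while the tray is still out (x of transformer_mid in the frame of tray_middle between -0.045 and 0.045 m and y of transformer_mid in the frame of tray_middle between -0.055 and 0.055 m and z of transformer_mid in the frame of tray_middle between 0.016 and 0.03 m and angle between transformer_mid's own z axis and vertical below 0.25 rad and value of joint tray above 0.02 m), for 0.2 s.
At the end, for the whole second after the job is handed in: The smaller transformer stands upright (within 14 degrees) on the tray's floor, inside the tray, and the tray, let go, rests latched in the box: its joint between -0.004 and 0.006 m and not moving (x of transformer_mid in the frame of tray_middle between -0.045 and 0.045 m and y of transformer_mid in the frame of tray_middle between -0.055 and 0.055 m and z of transformer_mid in the frame of tray_middle between 0.016 and 0.03 m and angle between transformer_mid's own z axis and vertical below 0.25 rad and value of joint tray between -0.004 and 0.006 m and velocity of joint tray between -0.01 and 0.01 m/s); the robot touches nothing.
It also fails if it takes over 53 s, if anything falls off the work surface, if the arm or the gripper's body presses on something with over 40 N, if the wrist force passes 120 N, or if a joint passes its speed limit or range.

## Working session

There is one attempt and no reset: what is moved stays moved. The work goes in short steps, Python scripts to look and compute and a tool call to move; the robot and the scene stay as the last step left them, time stands still between calls to the robot, and variables do not carry over. Pictures are saved under pics/ and viewed, at most 10 in all, crops included, and the job is handed in when it is done.

Besides the shell and the picture viewer there is one more tool, called by a JSON object that holds its "api" and its "payload", one argument or row to a line. arm_command: Moves the arm, as the interface text tells. Its arguments: {"type":"object","properties":{"targets":{"type":"array"},"grip_force":{"type":"number"}},"required":["targets"]}

```bash
mkdir -p pics; cat > h.py <<'E'
import numpy as np, cv2
from workcell import env
def snap(n):
    s=env.snapshot(n); return s
def ray(s,uv):
    V=np.array(s['view']);f=192/np.tan(np.radians(s['fov_y'])/2)
    d=np.array([(uv[0]-s['cx'])/f,-(uv[1]-s['cy'])/f,-1.])
    R=V[:3,:3]; return -R.T@V[:3,3], R.T@d
def at_z(s,uv,z):
    o,d=ray(s,uv); return o+d*(z-o[2])/d[2]
def proj(s,p):
    V=np.array(s['view']);f=192/np.tan(np.radians(s['fov_y'])/2)
    c=V[:3,:3]@np.array(p)+V[:3,3]; return np.array([s['cx']-f*c[0]/c[2],s['cy']+f*c[1]/c[2]])
def tri(a,b):
    (o1,d1),(o2,d2)=a,b
    A=np.stack([d1,-d2],1);t=np.linalg.lstsq(A,o2-o1,rcond=None)[0]
    p,q=o1+t[0]*d1,o2+t[1]*d2; return (p+q)/2,np.linalg.norm(p-q)
E
python3 - <<'E'
from h import *
S={}
for n in('scene','top'):
    s=S[n]=snap(n); print(n,s['fov_y'],s['cx'],s['cy'],[k for k in s], 'cam',ray(s,(0,0))[0].round())
    for t in('transformer_mid','tray_middle','tray_pad'):
        for r in env.place_of(t,n)[:4]: print(t,np.round(r['uv'],1),round(r['confidence'],2), at_z(s,r['uv'],{'transformer_mid':22,'tray_middle':8,'tray_pad':30}[t]).round(1))
im=np.hstack([S[n]['frame'] for n in S]); 
cv2.imwrite('pics/a.png',cv2.resize(np.vstack([S[n]['frame'] for n in S])[:,:,::-1],(800,1200))[:600]); cv2.imwrite('pics/b.png',cv2.resize(S['top']['frame'][:,:,::-1],(800,600)))
print(env.get_state()['tool_rot'])
E
```

```text
scene 51.057555046268824 251.3385442883104 189.77482879428226 ['frame', 'fov_y', 'cx', 'cy', 'view'] cam [1043.  344.  685.]
transformer_mid [239.2 141. ] 0.7 [351.  -90.8  22. ]
transformer_mid [219.8 161.9] 0.68 [444.5 -89.1  22. ]
transformer_mid [254.1 163.7] 0.54 [406.6 -13.7  22. ]
tray_middle [303.7 257.7] 0.63 [584.6 205.8   8. ]
tray_pad [279.2 240.2] 0.94 [586.5 149.5  30. ]
top 50.57531908303972 252.8885495022825 194.9510482868061 ['frame', 'fov_y', 'cx', 'cy', 'view'] cam [ 405.   25. 1074.]
transformer_mid [310.6 255.8] 0.67 [350.4 -99.1  22. ]
transformer_mid [273.4 232.9] 0.56 [410.   -5.1  22. ]
transformer_mid [308.1 220.6] 0.49 [440.4 -95.1  22. ]
tray_middle [194.  168.1] 0.7 [584.8 202.5   8. ]
tray_pad [215.6 168.4] 0.69 [579.3 142.4  30. ]
[[ 9.58020402e-01  2.86700025e-01 -6.70014397e-05]
 [ 2.86700032e-01 -9.58020354e-01  3.06108073e-04]
 [ 2.35724490e-05 -3.12467094e-04 -9.99999951e-01]]
```

View pics/a.png

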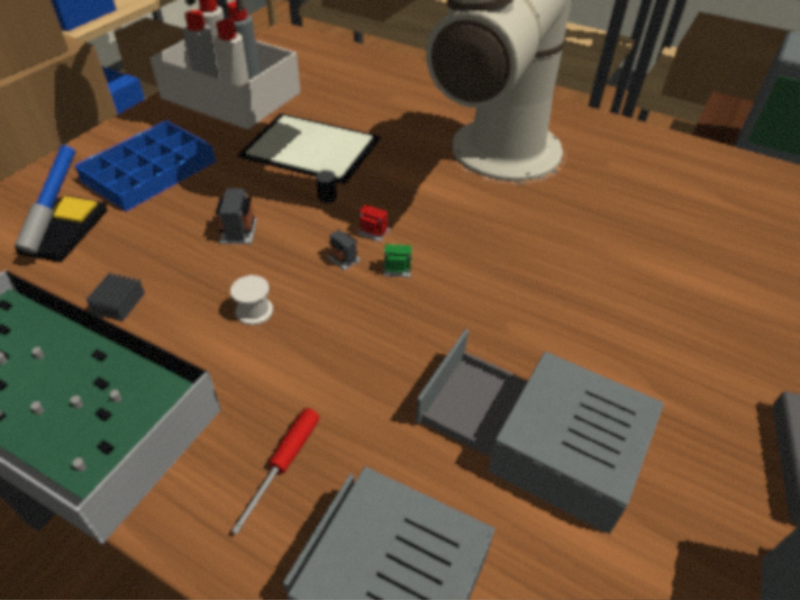

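View pics/b.png

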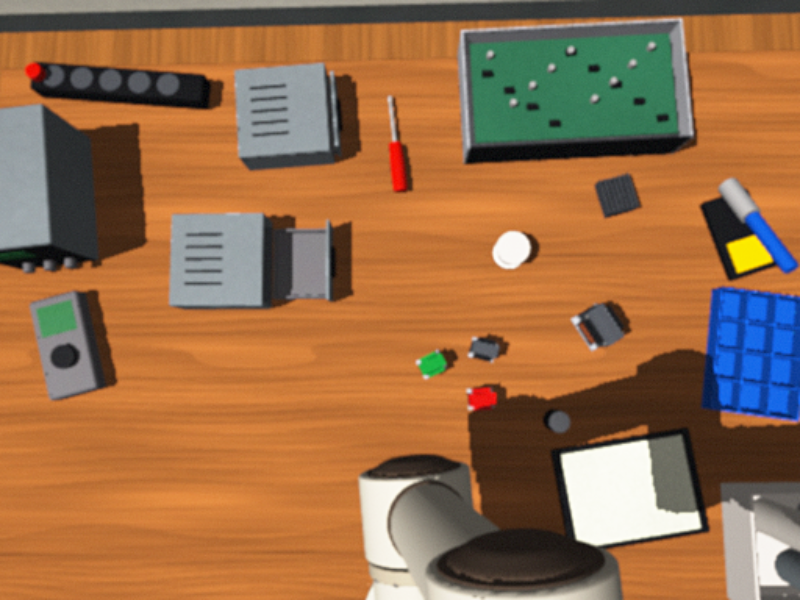

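The scene view shows the grey box with its tray out at about (470,395), and a second, shut grey box at (390,550). In the top view (800 px) the transformer-like things are:
- dark small at (485,348)
- green at (433,363)
- red at (482,398)
- dark large at (600,326)

The dark small one fits: it is steel-coloured and smaller than its twin. I'll confirm it in a crop.

```bash
python3 - <<'E'
from h import *
s=snap('top'); f=s['frame'][:,:,::-1]
a=cv2.resize(f[190:275,260:410],None,fx=5,fy=5,interpolation=2)
cv2.imwrite('pics/c.png',a)
q=lambda u,v,z:at_z(s,(u*.64,v*.64),z).round(1)
# box roof edges and front plate top
print('roof',[q(*p,72) for p in((170,214),(264,214),(264,307),(170,305))])
print('plate',[q(*p,60) for p in((330,222),(330,299))])
r=env.regions_of('transformer_mid','top')
for k in r[:5]:
    m=k['pixels'].astype(np.uint8); c=cv2.minAreaRect(cv2.findNonZero(m)); print(k['uv'],k['confidence'],m.sum(),c)
E
```

```text
roof [array([657.5, 408.5,  72. ]), array([654.6, 255.3,  72. ]), array([503.6, 254.3,  72. ]), array([509.2, 405.3,  72. ])]
plate [array([642.3, 149.9,  60. ]), array([516. , 150.4,  60. ])]
[307.4, 222.1] 0.8 250 ((308.79412841796875, 222.82354736328125), (17.947635650634766, 14.794672966003418), 14.03624439239502)
[309.1, 255.9] 0.8 265 ((307.0, 254.5), (15.0, 18.0), 90.0)
[272.9, 232.8] 0.53 222 ((275.7000427246094, 231.9000244140625), (13.86362075805664, 16.54690170288086), 63.43495178222656)
```

View pics/c.png

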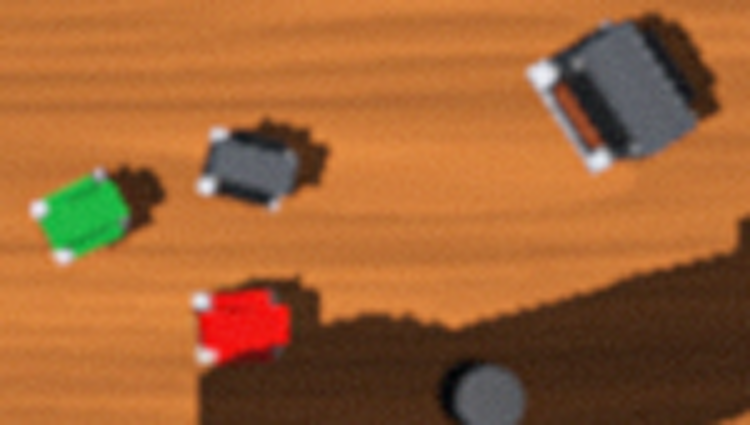

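{"api": "arm_command", "payload": {
  "targets": [
    [2.6,-2.4,-2,0,0,0,9],
    [2.6,-2.4,-2,0,0,0,9],
    [2.6,-2.4,-2,0,0,0,9],
    [2.6,-2.4,0,0,0,0,9],
    [2.6,-2.4,0,0,0,0,9]
  ]
}}

```text
t: 0.92
tcp_pos: [255.8, -398.0, 276.4]
tool_rot: [[0.958, 0.286, 0.001], [0.286, -0.958, -0.003], [0.0, 0.004, -1.0]]
force: [0.3, 0.9, -0.2]
gripper_width: 89.9
gripper_force: 0.0
```

{"api": "arm_command", "payload": {
  "targets": [
    [2.6,-2.4,0,0,0,0,9],
    [2.6,-2.4,0,0,0,0,9],
    [2.6,-2.4,0,0,0,0,9],
    [2.6,-2.4,0,0,0,0,9],
    [2.6,-2.4,0,0,0,0,9]
  ]
}}

```text
t: 1.33
tcp_pos: [345.6, -244.9, 274.8]
tool_rot: [[0.958, 0.286, 0.001], [0.286, -0.958, -0.001], [0.0, 0.001, -1.0]]
force: [-0.4, 0.1, -0.3]
gripper_width: 89.6
gripper_force: 0.0
```

The crop confirms it: the dark steel core at (250,168) is clearly smaller than the twin at (620,90), and it is neither green nor red. Its long axis is tilted about 14° in the image. I'll go above it, turn the tool to match, and look with the wrist camera.

{"api": "arm_command", "payload": {
  "targets": [
    [2.6,-2.4,0,0,0,0,6],
    [2.6,-2.4,0,0,0,0,6],
    [2.6,-2.4,0,0,0,0,6],
    [2.6,-2.4,0,0,0,0,6],
    [2.6,-2.4,0,0,0,0,6]
  ]
}}

```text
t: 1.75
tcp_pos: [435.9, -92.4, 274.9]
tool_rot: [[0.958, 0.287, 0.001], [0.287, -0.958, -0.0], [0.001, 0.001, -1.0]]
force: [1.8, -0.1, -0.5]
gripper_width: 60.5
gripper_force: 0.0
```

{"api": "arm_command", "payload": {
  "targets": [
    [0,0,1,0,0,6,6],
    [0,0,1,0,0,6,6],
    [0,0,1,0,0,6,6],
    [0,0,1,0,0,6,6],
    [0,0,1,0,0,6,6]
  ]
}}

```text
t: 2.17
tcp_pos: [435.3, -93.9, 224.2]
tool_rot: [[0.972, -0.235, 0.0], [-0.235, -0.972, -0.0], [0.0, 0.0, -1.0]]
force: [0.1, 0.4, 0.1]
gripper_width: 60.2
gripper_force: 0.0
```

```bash
cat > w.py <<'E'
from h import *
import sys
st=env.get_state(); R=np.array(st['tool_rot']); p=np.array(st['tcp_pos']); print(p.round(1),R.round(3).tolist())
s=snap('wrist'); print(s['fov_y'],'cam',ray(s,(0,0))[0].round())
for r in env.place_of('transformer_mid','wrist')[:4]:
    w=at_z(s,r['uv'],22); print(np.round(r['uv'],1),round(r['confidence'],2),w.round(1),'tool delta cm',(R.T@(w-p)/10).round(2))
cv2.imwrite(sys.argv[1],s['frame'][:,:,::-1])
E
python3 w.py pics/d.png
```

```text
[435.3 -93.9 224.2] [[0.972, -0.235, 0.0], [-0.235, -0.972, -0.0], [0.0, 0.0, -1.0]]
70.98368968876527 cam [ 517. -114.  394.]
[262.6 175.8] 0.7 [429.  -98.5  22. ] tool delta cm [-0.51  0.59 20.22]
[207.4 201.5] 0.64 [410.6 -11.3  22. ] tool delta cm [-4.35 -7.45 20.22]
[270.1 224.9] 0.62 [352.8 -91.9  22. ] tool delta cm [-8.08  1.74 20.22]
```

View pics/d.png

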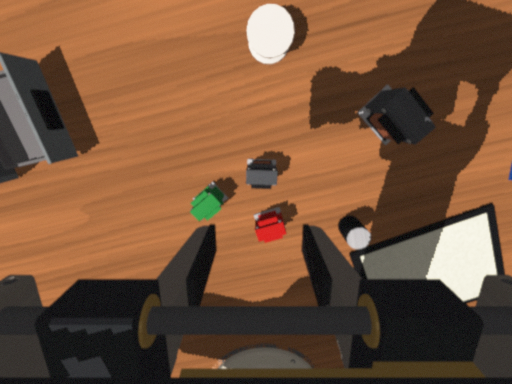

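The wrist view shows the target at (262,176), with its axis level in the picture, green at (208,203) and red at (270,225). The cameras differ by about 1 cm, so I'll descend and look closer.

{"api": "arm_command", "payload": {
  "targets": [
    [0,0,3,0,0,0,6],
    [0,0,3,0,0,0,6],
    [0,0,3,0,0,0,6],
    [0,0,3,0,0,0,6],
    [0,0,0,0,0,0,6]
  ]
}}

```text
t: 2.68
tcp_pos: [431.5, -92.3, 99.8]
tool_rot: [[0.974, -0.228, -0.009], [-0.228, -0.974, 0.005], [-0.01, -0.003, -1.0]]
force: [-1.4, 1.0, -0.2]
gripper_width: 60.4
gripper_force: 0.0
```

```bash
python3 w.py pics/e.png; python3 - <<'E'
from h import *
s=snap('scene');t=snap('top')
for a in env.place_of('transformer_mid','scene')[:4]:
  for b in env.place_of('transformer_mid','top')[:4]:
    p,e=tri(ray(s,a['uv']),ray(t,b['uv']));
    if e<15: print(np.round(a['uv']),np.round(b['uv']),p.round(1),round(e,1))
E
```

```text
[431.5 -92.3  99.8] [[0.974, -0.228, -0.009], [-0.228, -0.974, 0.005], [-0.01, -0.003, -1.0]]
70.98368968876527 cam [ 515. -113.  268.]
[264.4 202.1] 0.98 [428.1 -97.3  22. ] tool delta cm [-0.13  0.59  7.78]
[184.1 234.7] 0.98 [412.5 -10.4  22. ] tool delta cm [-3.64 -7.52  7.84]
[276.5 269.9] 0.84 [350.9 -92.8  22. ] tool delta cm [-7.75  1.91  7.86]
[252. 165.] [277. 234.] [407.4 -16.3  18.3] 3.5
[237. 141.] [311. 254.] [353.2 -99.   20.3] 3.8
```

View pics/e.png

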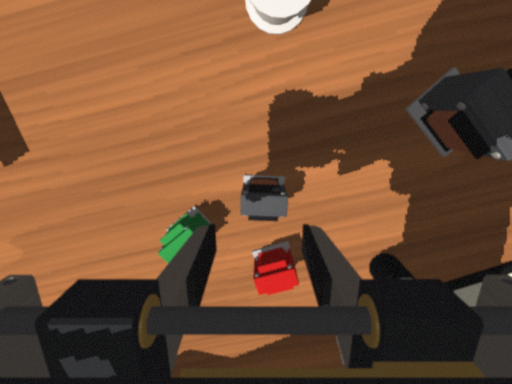

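```bash
python3 - <<'E'
from h import *
st=env.get_state(); R=np.array(st['tool_rot']); p=np.array(st['tcp_pos'])
s=snap('wrist'); f=s['frame'][:,:,::-1]
cv2.imwrite('pics/f.png',cv2.resize(f[160:235,220:310],None,fx=8,fy=8,interpolation=2))
for n,uv,z in(('baseL',(248,178),3),('baseR',(282,178),3),('topFL',(242,195),44),('topFR',(287,195),44),('topBL',(242,215),44),('topBR',(287,215),44)):
    w=at_z(s,uv,z); print(n,w.round(1),(R.T@(w-p)).round(1))
E
```

```text
baseL [455.2 -88.2   3. ] [ 16.4 -10.8 103.4]
baseR [ 447.  -122.7    3. ] [ 16.4  24.7 103.4]
topFL [450.6 -83.   44. ] [ 10.9 -14.7  62.3]
topFR [ 441.1 -122.6   44. ] [10.8 25.9 62.4]
topBL [431.8 -78.2  44. ] [ -8.5 -15.1  62.3]
topBR [ 422.2 -118.7   44. ] [-8.6 26.5 62.3]
```

View pics/f.png

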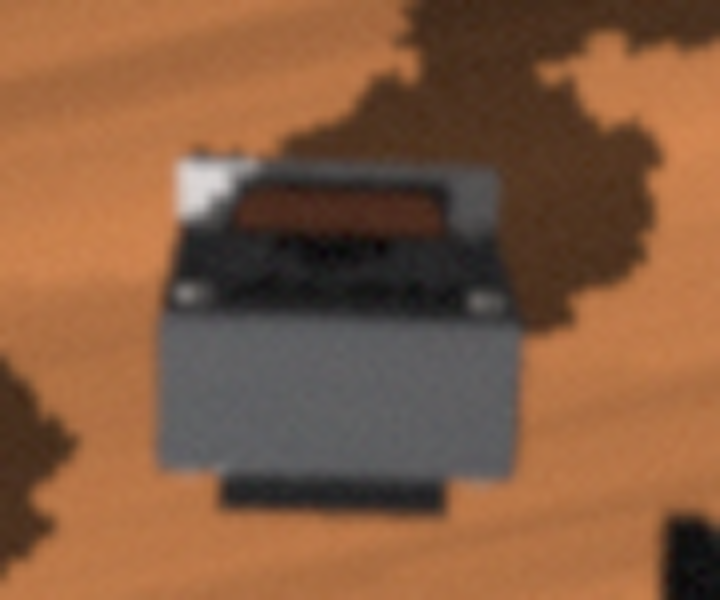

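The crop gives the core top corners at (240,200) to (285,219) and the base front edge at row 180. Both put the centre about 3 mm back in tool x and 4 mm along tool y, with the axis aligned.

{"api": "arm_command", "payload": {
  "targets": [
    [-0.25,0.45,2,0,0,0,6],
    [0,0,2,0,0,0,6],
    [0,0,0,0,0,0,6],
    [0,0,0,0,0,0,6],
    [0,0,0,0,0,0,6]
  ]
}}

```text
t: 3.55
tcp_pos: [432.5, -98.3, 65.7]
tool_rot: [[0.973, -0.231, 0.001], [-0.231, -0.973, -0.001], [0.001, 0.0, -1.0]]
force: [-0.6, 0.4, 0.5]
gripper_width: 59.6
gripper_force: 0.0
```

```bash
python3 w.py pics/g.png
```

```text
[432.5 -98.3  65.7] [[0.973, -0.231, 0.001], [-0.231, -0.973, -0.001], [0.001, 0.0, -1.0]]
70.98368968876527 cam [ 514. -118.  235.]
[269.8 293.8] 0.9 [351.8 -90.1  22. ] tool delta cm [-8.04  1.07  4.36]
[167.  259.8] 0.87 [408.5  -8.3  22. ] tool delta cm [-4.42 -8.2   4.36]
[254.4 215.4] 0.68 [431.9 -94.8  22. ] tool delta cm [-0.14 -0.33  4.37]
```

View pics/g.png

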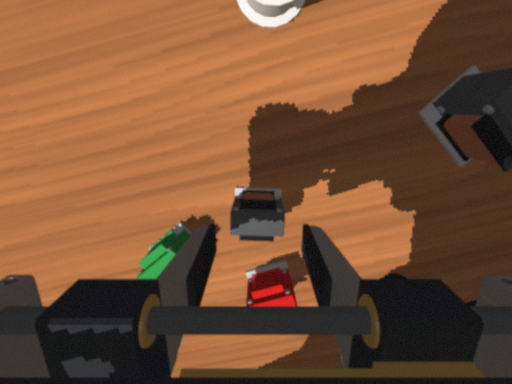

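Target centred between the fingers (col 258 vs 259); descend, grip, lift.

{"api": "arm_command", "payload": {
  "targets": [
    [-0.1,0,2,0,0,0,6],
    [0,0,2,0,0,0,6],
    [0,0,1.7,0,0,0,6],
    [0,0,0,0,0,0,6],
    [0,0,0,0,0,0,6]
  ],
  "grip_force": 20
}}

```text
t: 4.07
tcp_pos: [430.8, -97.6, 7.9]
tool_rot: [[0.973, -0.231, -0.001], [-0.231, -0.973, 0.0], [-0.001, -0.0, -1.0]]
force: [-0.4, -0.0, 0.3]
gripper_width: 59.9
gripper_force: 0.0
```

{"api": "arm_command", "payload": {
  "targets": [
    [0,0,0,0,0,0,3.5],
    [0,0,0,0,0,0,3.5],
    [0,0,0,0,0,0,3.5],
    [0,0,0,0,0,0,3.5],
    [0,0,0,0,0,0,3.5]
  ]
}}

```text
t: 4.48
tcp_pos: [431.9, -98.1, 8.9]
tool_rot: [[0.973, -0.231, 0.002], [-0.231, -0.973, -0.001], [0.002, 0.0, -1.0]]
force: [-0.9, 1.9, 7.2]
gripper_width: 41.6
gripper_force: 20.0
```

{"api": "arm_command", "payload": {
  "targets": [
    [0,0,-1,0,0,0,3.5],
    [0,0,-2,0,0,0,3.5],
    [0,0,-3,0,0,0,3.5],
    [0,0,-3,0,0,0,3.5],
    [0,0,-1.5,0,0,0,3.5]
  ]
}}

```text
t: 4.9
tcp_pos: [432.1, -98.4, 116.4]
tool_rot: [[0.973, -0.231, 0.004], [-0.231, -0.973, -0.002], [0.005, 0.001, -1.0]]
force: [0.7, -0.7, -2.0]
gripper_width: 42.0
gripper_force: 20.0
```

{"api": "arm_command", "payload": {
  "targets": [
    [0,0,0,0,0,-6.9,3.5],
    [0,0,0,0,0,-6.9,3.5],
    [0,0,0,0,0,-6.9,3.5],
    [0,0,0,0,0,-6.9,3.5],
    [0,0,0,0,0,-6.9,3.5]
  ]
}}

```text
t: 5.32
tcp_pos: [430.3, -97.6, 112.9]
tool_rot: [[0.93, 0.367, -0.0], [0.367, -0.93, 0.0], [-0.0, -0.0, -1.0]]
force: [0.3, 0.2, -3.7]
gripper_width: 42.1
gripper_force: 20.0
```

```bash
python3 -c "
from h import *
print(np.round(env.get_state()['joint_positions'],1))"
```

```text
[-28.5  -5.1 118.1  -0.   67.   40. ]
```

{"api": "arm_command", "payload": {
  "targets": [
    [0,0,0,0,0,-6.9,3.5],
    [0,0,0,0,0,-6.9,3.5],
    [0,0,0,0,0,-6.9,3.5],
    [0,0,0,0,0,-6.9,3.5],
    [0,0,0,0,0,-6.9,3.5]
  ]
}}

```text
t: 5.73
tcp_pos: [430.3, -97.5, 112.8]
tool_rot: [[0.559, 0.829, -0.001], [0.829, -0.559, 0.0], [-0.0, -0.001, -1.0]]
force: [-1.3, 0.5, -2.5]
gripper_width: 41.8
gripper_force: 20.0
```

{"api": "arm_command", "payload": {
  "targets": [
    [0,0,0,0,0,-6.9,3.5],
    [0,0,0,0,0,-6.9,3.5],
    [0,0,0,0,0,-6.9,3.5],
    [0,0,0,0,0,-6.9,3.5],
    [0,0,0,0,0,-6.9,3.5]
  ]
}}

```text
t: 6.15
tcp_pos: [430.3, -97.6, 112.8]
tool_rot: [[-0.009, 1.0, -0.001], [1.0, 0.009, 0.0], [0.0, -0.001, -1.0]]
force: [0.0, 0.1, -2.8]
gripper_width: 42.3
gripper_force: 20.0
```

{"api": "arm_command", "payload": {
  "targets": [
    [1.5,0.75,0,0,0,0,3.5],
    [3,1.5,0,0,0,0,3.5],
    [3,1.5,0,0,0,0,3.5],
    [3,1.5,0,0,0,0,3.5],
    [3,1.5,0,0,0,0,3.5]
  ]
}}

```text
t: 6.57
tcp_pos: [498.0, 38.9, 112.9]
tool_rot: [[-0.003, 1.0, -0.0], [1.0, 0.003, -0.0], [-0.0, -0.0, -1.0]]
force: [0.6, 0.5, -1.6]
gripper_width: 41.8
gripper_force: 20.0
```

{"api": "arm_command", "payload": {
  "targets": [
    [3,1.5,0,0,0,0,3.5],
    [3,1.5,0,0,0,0,3.5],
    [3,1.5,0,0,0,0,3.5],
    [1.5,0.75,0,0,0,0,3.5],
    [0,0,0,0,0,0,3.5]
  ]
}}

```text
t: 6.98
tcp_pos: [550.7, 145.6, 112.9]
tool_rot: [[-0.006, 1.0, 0.001], [1.0, 0.006, 0.001], [0.001, 0.001, -1.0]]
force: [0.6, -0.6, -2.0]
gripper_width: 41.9
gripper_force: 20.0
```

```bash
python3 - <<'E'
from h import *
st=env.get_state(); R=np.array(st['tool_rot']); p=np.array(st['tcp_pos']); print(p.round(1),R.round(3).tolist())
W={}
for n in('wrist','top','scene'):
    s=snap(n); W[n]=s
    for t,z in(('tray_middle',8),('tray_pad',30),('transformer_mid',115)):
        for r in env.place_of(t,n)[:2]: print(n,t,np.round(r['uv'],1),round(r['confidence'],2),at_z(s,r['uv'],z).round(1))
cv2.imwrite('pics/i.png',np.vstack([W['wrist']['frame'],cv2.resize(W['top']['frame'][100:208,100:244],(512,384))])[:,:,::-1][:768:1])
im=cv2.imread('pics/i.png'); cv2.imwrite('pics/i.png',cv2.resize(im,(400,600)))
E
```

```text
[550.7 145.6 112.9] [[-0.006, 1.0, 0.001], [1.0, 0.006, 0.001], [0.001, 0.001, -1.0]]
wrist tray_middle [287.6 138.6] 0.86 [578.9 202.6   8. ]
wrist tray_pad [288.4 194.3] 0.66 [579.4 151.   30. ]
wrist transformer_mid [257.2 246.5] 0.88 [549.2 139.5 115. ]
top tray_middle [191.5 171. ] 0.61 [577.1 209.2   8. ]
top transformer_mid [276.9 233.3] 0.77 [408.5 -10.7 115. ]
top transformer_mid [307.4 254.7] 0.7 [357.8 -80.7 115. ]
scene tray_middle [300.5 257. ] 0.88 [586.4 199.5   8. ]
scene tray_pad [275.6 242.1] 0.77 [594.5 145.5  30. ]
scene transformer_mid [287.5 196.1] 0.73 [543. 139. 115.]
scene transformer_mid [255.6 163.9] 0.58 [494.7  39.4 115. ]
```

View pics/i.png

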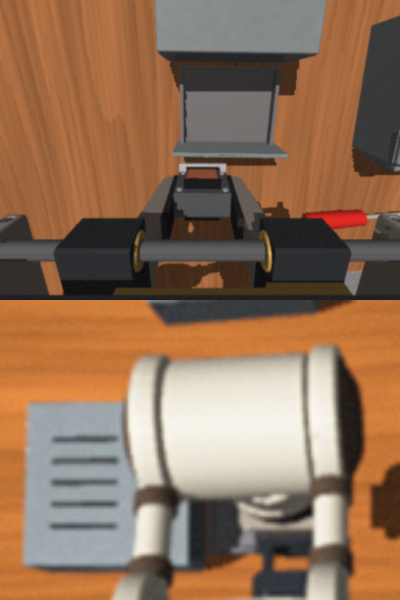

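The wrist view (upper) shows the held transformer upright and the empty tray just ahead. The tray centre is about (580,203), consistent with the earlier measurements. Going over it and lowering.

{"api": "arm_command", "payload": {
  "targets": [
    [1.5,0.75,0,0,0,0,3.5],
    [3,1.5,0,0,0,0,3.5],
    [1.3,0.7,0,0,0,0,3.5],
    [0,0,1,0,0,0,3.5],
    [0,0,1,0,0,0,3.5]
  ]
}}

```text
t: 8.0
tcp_pos: [579.9, 201.0, 92.4]
tool_rot: [[-0.004, 1.0, 0.001], [1.0, 0.004, -0.0], [-0.0, 0.001, -1.0]]
force: [0.1, -0.5, -2.4]
gripper_width: 41.9
gripper_force: 20.0
```

```bash
python3 - <<'E'
from h import *
st=env.get_state(); print(np.round(st['tcp_pos'],1))
s=snap('wrist')
for t,z in(('tray_middle',8),('tray_pad',30)):
    for r in env.place_of(t,'wrist')[:2]: print(t,np.round(r['uv'],1),round(r['confidence'],2),at_z(s,r['uv'],z).round(1))
cv2.imwrite('pics/j.png',s['frame'][:,:,::-1])
E
```

```text
[579.9 201.   92.4]
tray_middle [258.5 196.5] 0.86 [579.3 203.3   8. ]
```

View pics/j.png

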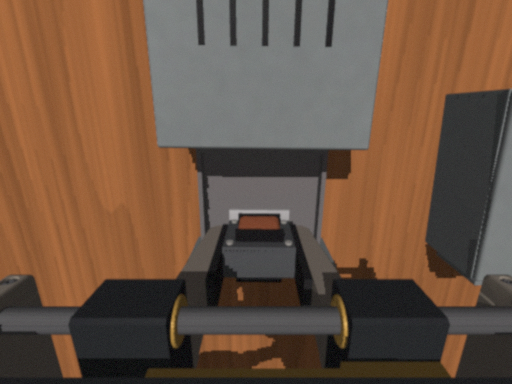

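Tray walls at cols 202–323 and the object at col 259: centred. Lowering.

{"api": "arm_command", "payload": {
  "targets": [
    [0,0.1,2.5,0,0,0,3.5],
    [0,0,2.5,0,0,0,3.5],
    [0,0,1.2,0,0,0,3.5],
    [0,0,0.6,0,0,0,3.5],
    [0,0,0.5,0,0,0,3.5]
  ]
}}

```text
t: 8.57
tcp_pos: [580.1, 200.2, 19.1]
tool_rot: [[-0.002, 1.0, -0.001], [1.0, 0.002, -0.0], [-0.0, -0.001, -1.0]]
force: [0.4, 0.4, -2.5]
gripper_width: 41.7
gripper_force: 20.0
```

{"api": "arm_command", "payload": {
  "targets": [
    [0,0,0,0,0,0,3.5],
    [0,0,0,0,0,0,3.5]
  ]
}}

```text
t: 8.73
tcp_pos: [581.3, 200.7, 20.7]
tool_rot: [[-0.003, 1.0, 0.002], [1.0, 0.003, 0.0], [0.0, 0.002, -1.0]]
force: [1.5, 0.1, -2.9]
gripper_width: 41.9
gripper_force: 20.0
```

Still carrying the weight; lower a few mm until contact, then release.

{"api": "arm_command", "payload": {
  "targets": [
    [0,0,0.25,0,0,0,3.5],
    [0,0,0.15,0,0,0,3.5],
    [0,0,0,0,0,0,3.5],
    [0,0,0,0,0,0,3.5]
  ]
}}

```text
t: 9.07
tcp_pos: [581.6, 200.9, 16.9]
tool_rot: [[-0.003, 1.0, 0.002], [1.0, 0.003, 0.0], [0.0, 0.002, -1.0]]
force: [-0.8, -0.8, 3.7]
gripper_width: 42.0
gripper_force: 20.0
```

{"api": "arm_command", "payload": {
  "targets": [
    [0,0,0,0,0,0,5.3],
    [0,0,0,0,0,0,5.3],
    [0,0,0,0,0,0,5.3],
    [0,0,0,0,0,0,5.3]
  ]
}}

```text
t: 9.4
tcp_pos: [580.4, 200.7, 15.5]
tool_rot: [[-0.003, 1.0, -0.0], [1.0, 0.003, -0.0], [-0.0, -0.0, -1.0]]
force: [-0.1, -1.1, -1.2]
gripper_width: 53.0
gripper_force: 0.0
```

{"api": "arm_command", "payload": {
  "targets": [
    [0,0,-1,0,0,0,5.3],
    [0,0,-3,0,0,0,5.3],
    [0,0,-4,0,0,0,5.3],
    [0,0,-4,0,0,0,5.3],
    [-2,0,0,0,0,0,5.3]
  ]
}}

```text
t: 9.82
tcp_pos: [586.0, 183.7, 146.3]
tool_rot: [[-0.006, 1.0, 0.016], [1.0, 0.006, 0.003], [0.003, 0.016, -1.0]]
force: [1.4, 1.3, 1.3]
gripper_width: 52.9
gripper_force: 0.0
```

{"api": "arm_command", "payload": {
  "targets": [
    [-3,0,0,0,0,0,2],
    [-3,0,0,0,0,0,0],
    [-3,0,0,0,0,0,0],
    [-1,0,0,0,0,0,0],
    [0,0,0,0,0,0,0]
  ]
}}

```text
t: 10.23
tcp_pos: [581.1, 78.6, 136.3]
tool_rot: [[0.0, 1.0, 0.001], [1.0, -0.0, -0.0], [-0.0, 0.001, -1.0]]
force: [0.2, -0.4, -0.6]
gripper_width: 21.9
gripper_force: 0.0
```

```bash
python3 - <<'E'
from h import *
st=env.get_state(); print(np.round(st['tcp_pos'],1))
for n in('wrist','scene'):
    s=snap(n)
    for t,z in(('tray_middle',8),('tray_pad',30),('transformer_mid',30)):
        for r in env.place_of(t,n)[:3]: print(n,t,np.round(r['uv'],1),round(r['confidence'],2),at_z(s,r['uv'],z).round(1))
    cv2.imwrite(f'pics/k_{n}.png',s['frame'][:,:,::-1])
E
```

```text
[581.1  78.6 136.3]
wrist tray_pad [256.7 128.8] 0.94 [578.8 144.9  30. ]
wrist transformer_mid [117.  262.8] 0.93 [415.3  -7.   30. ]
wrist transformer_mid [ 81.5 313. ] 0.76 [359.9 -78.1  30. ]
wrist transformer_mid [258.3  72.1] 0.57 [580.4 196.8  30. ]
scene tray_middle [304.6 256.8] 0.59 [581.7 206.4   8. ]
scene tray_pad [279.1 241.5] 0.8 [589.5 150.8  30. ]
scene transformer_mid [303.2 249.1] 0.68 [581.5 200.7  30. ]
scene transformer_mid [238.  142.3] 0.56 [365.4 -85.4  30. ]
```

View pics/k_wrist.png

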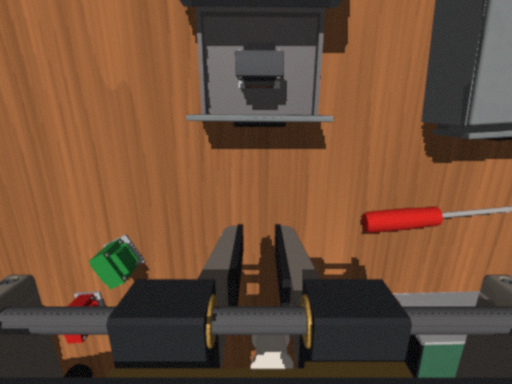

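The wrist view shows the transformer upright in the tray at (260,65), and the black press pad below the front plate's rim at (260,123), about (579,147) in world. Lower the shut fingers in front of it.

{"api": "arm_command", "payload": {
  "targets": [
    [0,-0.1,3,0,0,0,0],
    [0,0,3,0,0,0,0],
    [0,0,3,0,0,0,0],
    [0,0,2.5,0,0,0,0],
    [0,0,0,0,0,0,0]
  ]
}}

```text
t: 11.05
tcp_pos: [574.9, 81.5, 14.9]
tool_rot: [[-0.003, 1.0, -0.011], [1.0, 0.003, 0.001], [0.001, -0.011, -1.0]]
force: [-0.1, 0.5, -0.2]
gripper_width: 0.2
gripper_force: 0.0
```

{"api": "arm_command", "payload": {
  "targets": [
    [1.5,0,0,0,0,0,0],
    [1.5,0,0,0,0,0,0],
    [1,0,0,0,0,0,0],
    [0.7,0,0,0,0,0,0],
    [0.7,0,0,0,0,0,0]
  ]
}}

```text
t: 11.47
tcp_pos: [580.3, 135.5, 21.7]
tool_rot: [[-0.004, 1.0, 0.001], [1.0, 0.004, -0.0], [-0.0, 0.001, -1.0]]
force: [-0.4, -0.0, -0.1]
gripper_width: 0.5
gripper_force: 0.0
```

{"api": "arm_command", "payload": {
  "targets": [
    [0.3,0,0,0,0,0,0],
    [0.4,0,0,0,0,0,0],
    [0.5,0,0,0,0,0,0],
    [0.6,0,0,0,0,0,0],
    [0.7,0,0,0,0,0,0]
  ]
}}

```text
t: 11.88
tcp_pos: [580.1, 159.6, 20.9]
tool_rot: [[-0.002, 1.0, 0.001], [1.0, 0.002, -0.0], [-0.0, 0.001, -1.0]]
force: [0.9, -2.2, 1.4]
gripper_width: 0.6
gripper_force: 1.0
```

{"api": "arm_command", "payload": {
  "targets": [
    [0.7,0,0,0,0,0,0],
    [0.7,0,0,0,0,0,0],
    [0.7,0,0,0,0,0,0],
    [0.7,0,0,0,0,0,0],
    [0.7,0,0,0,0,0,0]
  ]
}}

```text
t: 12.3
tcp_pos: [579.4, 195.4, 20.5]
tool_rot: [[-0.003, 1.0, -0.0], [1.0, 0.003, -0.0], [-0.0, -0.0, -1.0]]
force: [1.2, -2.0, 0.2]
gripper_width: 0.5
gripper_force: 1.0
```

{"api": "arm_command", "payload": {
  "targets": [
    [0.6,0,0,0,0,0,0],
    [0.5,0,0,0,0,0,0],
    [0.4,0,0,0,0,0,0],
    [0.4,0,0,0,0,0,0],
    [0.3,0,0,0,0,0,0]
  ]
}}

```text
t: 12.72
tcp_pos: [579.2, 216.6, 20.4]
tool_rot: [[-0.003, 1.0, -0.001], [1.0, 0.003, -0.001], [-0.001, -0.001, -1.0]]
force: [0.9, -3.3, 1.2]
gripper_width: 0.4
gripper_force: 2.0
```

{"api": "arm_command", "payload": {
  "targets": [
    [0.3,0,0,0,0,0,0],
    [0.3,0,0,0,0,0,0],
    [0.3,0,0,0,0,0,0],
    [0.2,0,0,0,0,0,0],
    [0.2,0,0,0,0,0,0]
  ]
}}

```text
t: 13.13
tcp_pos: [579.4, 229.6, 20.5]
tool_rot: [[-0.003, 1.0, -0.0], [1.0, 0.003, -0.0], [-0.0, -0.0, -1.0]]
force: [1.2, -4.8, 0.3]
gripper_width: 0.4
gripper_force: 2.6
```

{"api": "arm_command", "payload": {
  "targets": [
    [0.2,0,0,0,0,0,0],
    [0.2,0,0,0,0,0,0],
    [0.1,0,0,0,0,0,0]
  ]
}}

```text
t: 13.38
tcp_pos: [579.4, 234.5, 20.5]
tool_rot: [[-0.003, 1.0, -0.0], [1.0, 0.003, -0.001], [-0.001, -0.0, -1.0]]
force: [0.7, -5.6, 0.7]
gripper_width: 0.0
gripper_force: 2.9
```

{"api": "arm_command", "payload": {
  "targets": [
    [0.2,0,0,0,0,0,0],
    [0.2,0,0,0,0,0,0],
    [0.1,0,0,0,0,0,0]
  ]
}}

```text
t: 13.63
tcp_pos: [579.4, 239.2, 20.5]
tool_rot: [[-0.003, 1.0, -0.0], [1.0, 0.003, -0.001], [-0.001, -0.0, -1.0]]
force: [0.6, -6.1, -0.3]
gripper_width: 0.3
gripper_force: 3.2
```

{"api": "arm_command", "payload": {
  "targets": [
    [0.1,0,0,0,0,0,0],
    [0.1,0,0,0,0,0,0],
    [0.1,0,0,0,0,0,0]
  ]
}}

```text
t: 13.88
tcp_pos: [579.5, 240.1, 20.6]
tool_rot: [[-0.004, 1.0, -0.001], [1.0, 0.004, -0.005], [-0.005, -0.001, -1.0]]
force: [-0.1, -15.4, 2.8]
gripper_width: 0.2
gripper_force: 8.0
```

Firm stop at y ≈ 240 (15 N). Nudge a touch more, then back off.

{"api": "arm_command", "payload": {
  "targets": [
    [0.1,0,0,0,0,0,0],
    [0,0,0,0,0,0,0]
  ]
}}

```text
t: 14.05
tcp_pos: [579.4, 240.1, 20.5]
tool_rot: [[-0.003, 1.0, -0.001], [1.0, 0.003, -0.006], [-0.006, -0.001, -1.0]]
force: [-0.2, -16.2, 2.5]
gripper_width: 0.5
gripper_force: 8.3
```

{"api": "arm_command", "payload": {
  "targets": [
    [-0.3,0,0,0,0,0,0],
    [-0.3,0,0,0,0,0,0],
    [-0.4,0,0,0,0,0,0],
    [-0.3,0,0,0,0,0,0],
    [0,0,0,0,0,0,0]
  ]
}}

```text
t: 14.47
tcp_pos: [579.3, 230.3, 20.5]
tool_rot: [[-0.003, 1.0, -0.0], [1.0, 0.003, -0.0], [-0.0, -0.0, -1.0]]
force: [1.3, -3.9, -1.3]
gripper_width: 0.1
gripper_force: 2.3
```

{"api": "arm_command", "payload": {
  "targets": [
    [-1,0,0,0,0,0,0],
    [-2,0,0,0,0,0,0],
    [-3,0,0,0,0,0,0],
    [-3,0,0,0,0,0,0],
    [-3,0,0,0,0,0,0]
  ]
}}

```text
t: 14.88
tcp_pos: [579.3, 110.2, 20.7]
tool_rot: [[-0.004, 1.0, -0.0], [1.0, 0.004, 0.001], [0.001, -0.0, -1.0]]
force: [0.4, 0.4, 0.5]
gripper_width: 0.3
gripper_force: 0.0
```

{"api": "arm_command", "payload": {
  "targets": [
    [0,0,-3,0,0,0,0],
    [0,0,-3,0,0,0,0],
    [0,0,-3,0,0,0,0],
    [0,0,0,0,0,0,0],
    [0,0,0,0,0,0,0]
  ]
}}

```text
t: 15.3
tcp_pos: [581.2, 111.0, 113.0]
tool_rot: [[-0.003, 1.0, 0.005], [1.0, 0.003, 0.001], [0.001, 0.005, -1.0]]
force: [0.3, -0.1, -0.1]
gripper_width: 0.7
gripper_force: 0.0
```

```bash
python3 - <<'E'
from h import *
for n in('wrist','scene'):
    s=snap(n)
    for t,z in(('tray_middle',8),('tray_pad',30),('transformer_mid',30)):
        for r in env.place_of(t,n)[:4]: print(n,t,np.round(r['uv'],1),round(r['confidence'],2),at_z(s,r['uv'],z).round(1))
    for y in (147,242,222): print(n,'expected pad px for y',y,proj(s,(579,y,30)).round(1),'plate top',proj(s,(579,y+5,60)).round(1))
    # profile of rows along x=579 + 40 (plate/roof)
    if n=='wrist':
        c=int(proj(s,(610,230,60))[0]); print('col',c,s['frame'][0:160:3,c].mean(1).astype(int).tolist(),'roof front row if 255:',proj(s,(610,255,72)).round(1),'plate edge y=247/227:',proj(s,(610,247,60)).round(1),proj(s,(610,227,60)).round(1))
E
```

```text
wrist tray_pad [258.2  54.3] 0.81 [580.4 240.3  30. ]
wrist transformer_mid [108.  297.2] 0.74 [413.7  -3.8  30. ]
wrist expected pad px for y 147 [256.6 163.3] plate top [256.5 164.2]
wrist expected pad px for y 242 [256.5  52. ] plate top [256.4  36. ]
wrist expected pad px for y 222 [256.5  77.7] plate top [256.4  66. ]
col 297 [126, 125, 124, 117, 58, 45, 45, 45, 46, 47, 50, 98, 123, 102, 39, 43, 35, 39, 39, 42, 40, 41, 40, 34, 39, 36, 41, 41, 44, 40, 42, 39, 95, 98, 99, 98, 98, 98, 100, 98, 97, 100, 99, 98, 100, 98, 97, 99, 97, 97, 97, 97, 98, 98] roof front row if 255: [301.8  18.3] plate edge y=247/227: [298.7  36.2] [297.5  66.1]
scene tray_pad [321.5 260.1] 0.8 [586.8 242.4  30. ]
scene transformer_mid [237.2 142.7] 0.79 [367.8 -86.3  30. ]
scene expected pad px for y 147 [279.8 237.1] plate top [283.  228.9]
scene expected pad px for y 242 [322.9 257.1] plate top [327.5 249.2]
scene expected pad px for y 222 [313.5 252.8] plate top [317.9 244.8]
```

The pad reads y ≈ 240–242, against about 240.6 expected if latched and about 220 if it had sprung out. So the tray has stayed in, and the arm is clear.

```bash
python3 -c "
from workcell import env
print(env.job_done())"
```

```text
the job is handed in; nothing more can be done
None
```

I stood the smaller transformer upright in the tray, pressed the tray to its stop at about 16 N and let go; it stayed in (pad at y ≈ 240–242 mm, about 220 if it had sprung out). The job is handed in with no verdict returned, and I could not see the transformer inside the shut box.

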